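# Lift the cutter tray out of the key bench drawer and hold it level

## Robot

A 6-joint arm with a two-finger parallel gripper is mounted at the origin on the work surface. World frame = base frame: x ahead of the robot, y to its left, z up, the work surface at z = 0. Lengths are in m, angles in rad, forces in N, time in s.
With the tool pointing down it reaches from about 0.35 to 0.85 m from the base axis. Payload 8.1 kg.
Tool frame: the origin (TCP) lies between the finger pads; the fingertips stand 11 mm ahead of it and the grasp point (between the pads) lies 8 mm behind it (robot.tips_ahead is the distance from the TCP to the fingertips, in m); z points along the fingers, y is the line along which they close (so a half turn about z gives the same grasp; the last joint's range is limited). The gripper opens to 93 mm and grips with 3 to 60 N. Pads are 15 mm wide; open, the fingers measure 128 mm over their backs; the gripper's body (75 mm by 188 mm) begins 65 mm behind the grasp point.
Start: joints at [-1.432, 0.13, 1.488, -0, 1.523, -0.085], TCP at [0.133, -0.585, 0.23] pointing down, gripper open.
Joint ranges: [-2.96, 2.96], [-0.89, 2.26], [0.02, 2.5], [-1.34, 4.48], [0, 2.73], [-2.66, 2.66]. Speed limits (rad/s): [2.39, 2.39, 2.79, 3.14, 3.14, 3.14].

## Interface

Orientations are given as a rotation vector (axis times angle).
In Python, from plant import robot gives the robot as it stands. The module is installed in compiled form; this text tells all that it offers.
- The arm moves only by the tool move_arm, never from a script. Its argument "deltas" is one flat list of numbers, 7 for each row, row after row: the shift along the tool's x, y, z in m, then the turn, a rotation vector about the tool's x, y, z in rad, then the opening, from 0 (shut) to 1 (fully open). A call has 1 to 12 rows; each row is the pose to reach, as a shift and turn from the pose commanded when the call began, along the tool's axes at that moment; what a row does not reach only later rows make up. A row lasts 1/8 s, in which the tool goes at most 62.5 mm and 10.7 degrees, less where a joint would pass 70% of its speed; a pose out of reach is approached as far as the arm can. A call with a gripper value outside its range is refused whole. The fingers move at their own pace and stop on an object; "squeeze" is the grip in N (left out, the last holds). Time passes only in rows, so rows that repeat a pose let the fingers close. It gives the time, the measured TCP pose, the force, the opening and the grip force at its end, in the units of the state.
- robot.read_state(): the state, without advancing time (a new reading comes with each control period).
- robot.read_camera(name): name is "scene" or "side" or "wrist"; returns (picture, depth): 400x640x3 uint8, red, green, blue; 400x640 float32, m along the optical axis (not along the pixel's ray), 0 where there is no reading.
- robot.camera_model(name): a dict with "K" (3x3 intrinsics, pixels), "R" (3x3) and "t" (3): a world point X has camera coordinates R X + t; the wrist camera has in their place "tool_from_camera" (4x4, takes a point from camera to tool coordinates, whose origin is the TCP and whose axes are the flange's). Camera axes: x right, y down, z forward; pixel columns grow to the right and rows downward; lengths in m; the calibration is good to about 2 mm. A picture is of the moment at which its call begins: read the wrist's pose just before it. camera_model takes no time and is no camera call.
- robot.close_job(): hands the job in; it is judged then, once.
Trained networks look in the newest picture that a camera, given by its name, has taken for a name from the list of things; names that differ only in an ending like _2 or _b are one class to them, and where a whole thing is asked for, a point or a joint stands for the part that bears it (a point fixed in the world has none). Each returns a list of dicts, best first, with "confidence" (0 to 1); they miss things now and then, are a little off and sometimes report something else, mostly with a low value. They report only what shows in the picture. A call takes as long as a camera call.
- robot.recognise(camera, label): "uv" ([column, row] in pixels, amid what is visible of it).
The state is a dict: "t": time; "q": joint angles; "dq": joint speeds; "joint_torque": joint torques, N m; "tool_pos": TCP position; "orientation": TCP orientation; "force": force on the tool from outside, world axes, zero at the start; "wrist_torque": the same for the moment, N m; "opening": finger opening in m; "gripper_force": force on a finger pad.
Only numpy, scipy, OpenCV 4.12 (cv2) and the standard library are available. Lean on these libraries where they do the work, as an engineer would, in place of code of your own. Each camera call takes 0.05 s, during which the arm holds its last target. There are 200 camera calls.

## Task

Pull the blue-fronted drawer of the low grey cabinet out to its stop, then take the red lift-out tray by its black upright grip and raise it, level, with the cutter wheel and the two jaw blocks lying in it, until its underside is about 10 cm above the top of the drawer front. Finish there still holding the tray in the air, level and still, with nothing else supporting it, its three pieces in it and the drawer left out. Leave the box of blanks in the drawer and the other things on the bench where they are.

Things in the scene. Friction and masses are not known exactly. Their poses are not given: they have to be found in the camera images.
- cabinet: Fixed low grey drawer cabinet, 240 deep (x) x 280 wide (y) x 120 high, with one blue-fronted drawer. Origin: on the bench below the middle of the shut drawer's front face. Its own -x points out of the front towards the robot (turned by up to 0.2 rad); the drawer slides out along it. A yellow parts box 35 high is fixed on the rear half of its top; the front half is bare.
- drawer (a joint): How far the drawer is pulled out, in m: 0 shut, 0.155 at its stop; starts at 0 to 0.02. Friction 1.5 N, damping 4 N s/m; stays where left. Sides 50 high, inner floor 22 above the bench, inner size 195 (x) x 238 (y); front panel 15 thick, its top 106 above the bench. The tray in its front part comes clear of the cabinet top only when the drawer is fully out.
- drawer_handle (a point): Middle of the drawer's steel bar handle: a round bar 11 mm in diameter and 120 long, level along the cabinet's y, its centre 40 in front of the drawer front and 96 above the bench (24 below the cabinet top). Posts join it to the front 52 either side of the middle. Axes as the cabinet's.
- tray_grip (a point): Centre of the black grip of the red tray: an upright flat bar 70 long (tray's x), 12 thick (tray's y), 24 high, carried by a 4 thick spine. This point lies 68 above the centre of the tray's underside; the grip's top is 80 above it. Its x starts within 0.1 rad of the cabinet's x; z is up. The loaded tray's centre of mass lies within about 12 of this point, seen from above.
- wheel_center (a point): Centre of a loose toothed steel cutter wheel, 50 diameter, 10 thick, lying flat in the tray on the +y side of its spine.
- jaw_a_center (a point): Centre of a loose dark steel clamp jaw block, 30 x 30 x 20 high, in the tray on the -y side of the spine, nearer the drawer front.
- jaw_b_center (a point): Centre of the second such jaw block, 30 x 30 x 20 high, in the tray on the -y side of the spine, nearer the drawer back.
- blanks_center (a point): Centre of a loose cardboard box of key blanks, 110 x 36 x 32 high, lying in the drawer beside the tray (-y side). It stays in the drawer.
- jar: Bystander: glass jar with a red cap, 56 diameter, 65 high, on the bench near the cabinet's -y front corner. Origin: centre of its underside.
- oil: Bystander: orange oil bottle, 56 diameter, 140 high, on the bench near the cabinet's +y front corner. Origin: centre of its underside.
- hammer: Bystander: hammer, 270 long along its x, lying on the bench to the left. Origin: middle of its underside.
- screwdriver: Bystander: red-handled screwdriver, 190 long along its x, lying on the bench to the right. Origin: middle of its underside.
- brush: Bystander: chip brush, 180 long along its x, lying on the bench to the left. Origin: middle of its underside.
- tray: Red loose lift-out tray in the drawer, 110 (x) x 130 (y), rim 18 high, floor 4 thick, 80 high over its grip. 0.2 to 0.33 kg, with 0.28 kg of loose pieces in it. Origin: centre of its underside; axes as at its grip.

How it is judged:
On the way, in this order (a step that is already met when the one before it is completed fails the run):
1. the drawer is pulled out to its stop, the tray still lying in it (value of joint drawer above 0.149 m and height (world z) of tray_grip below 0.1 m), for 0.2 s.
2. the tray hangs level from the fingers, clear above the drawer (height (world z) of tray_grip above 0.23 m and contact force between the fingers and tray above 1 N and contact force between tray and cabinet below 0.1 N and angle between tray_grip's own z axis and vertical below 0.12 rad and value of joint drawer above 0.14 m), for 0.3 s.
At the end, for the whole second after the job is handed in: The fingers hold the tray free in the air, grip centre 0.23 to 0.36 m above the bench, tilt under 0.12 rad, under 0.03 m/s and 0.15 rad/s, touching no cabinet, drawer, jar or bottle; wheel and both jaws lie in it; drawer still out more than 0.14 m with the blanks in it (all of step 2 and height (world z) of tray_grip below 0.36 m and contact force between tray and oil below 0.1 N and contact force between tray and jar below 0.1 N and linear speed of tray below 0.03 m/s and angular speed of tray below 0.15 rad/s and x of wheel_center in the frame of tray_grip between -0.054 and 0.054 m and y of wheel_center in the frame of tray_grip between -0.064 and 0.064 m and z of wheel_center in the frame of tray_grip between -0.069 and -0.045 m and x of jaw_a_center in the frame of tray_grip between -0.054 and 0.054 m and y of jaw_a_center in the frame of tray_grip between -0.064 and 0.064 m and z of jaw_a_center in the frame of tray_grip between -0.064 and -0.04 m and x of jaw_b_center in the frame of tray_grip between -0.054 and 0.054 m and y of jaw_b_center in the frame of tray_grip between -0.064 and 0.064 m and z of jaw_b_center in the frame of tray_grip between -0.064 and -0.04 m and height (world z) of blanks_center below 0.06 m and x of blanks_center in the frame of drawer_handle between 0.04 and 0.26 m); the arm keeps its last pose, push and grip.
It fails at once if the tray is tipped by more than 0.3 rad (angle between tray_grip's own z axis and vertical above 0.3 rad).
It fails at once if the box of blanks is lifted out of the drawer or tipped over (height (world z) of blanks_center above 0.09 m or angle between blanks_center's own z axis and vertical above 0.7 rad).
It fails at once if a bystander on the bench is moved by more than 30 mm (distance of any of jar, oil, hammer, screwdriver, brush from where it was at the start of the episode above 0.03 m).
It also fails if it takes over 58 s, if anything falls off the work surface, if the arm or the gripper's body presses on something with over 40 N, if the wrist force passes 120 N, or if a joint passes its speed limit or range.

## Working session

There is one attempt and no reset: what is moved stays moved. The work goes in short steps, Python scripts to look and compute and a tool call to move; the robot and the scene stay as the last step left them, time stands still between calls to the robot, and variables do not carry over. Pictures are saved under pics/ and viewed, at most 10 in all, crops included, and the job is handed in when it is done.

Besides the shell and the picture viewer there is one more tool, called after "Emit:" by a JSON object that holds its "fn" and its "kwargs". move_arm: Moves the arm, as the interface text tells. Its arguments: {"type":"object","properties":{"deltas":{"type":"array","items":{"type":"number"}},"squeeze":{"type":"number"}},"required":["deltas"]}

```bash
mkdir -p pics
cat > h.py <<'E'
from plant import robot
import numpy as np, cv2
from scipy.spatial.transform import Rotation as Ro
def cloud(cam):
    st=robot.read_state(); pic,d=robot.read_camera(cam); m=robot.camera_model(cam); K=np.array(m["K"])
    v,u=np.mgrid[0:400,0:640]
    P=np.stack([(u-K[0,2])/K[0,0]*d,(v-K[1,2])/K[1,1]*d,d],-1)
    if cam=="wrist":
        T=np.array(m["tool_from_camera"]); P=P@T[:3,:3].T+T[:3,3]
        P=P@Ro.from_rotvec(st["orientation"]).as_matrix().T+np.array(st["tool_pos"])
    else: P=(P-np.array(m["t"]))@np.array(m["R"])
    P[d==0]=np.nan
    return pic,P
def save(n,pic): cv2.imwrite("pics/"+n,pic[:,:,::-1])
def tool(X): # world point -> current tool coordinates
    st=robot.read_state(); return Ro.from_rotvec(st["orientation"]).as_matrix().T@(np.array(X)-np.array(st["tool_pos"]))
E
python3 - <<'E'
from h import *
st=robot.read_state(); print(st["orientation"],st["tool_pos"],Ro.from_rotvec(st["orientation"]).as_matrix().round(3))
for c in ("scene","side"):
    pic,P=cloud(c); save(c+"0.png",pic); np.save(c+"0.npy",P)
    for l in ("drawer_handle","cabinet","tray_grip","jar","oil"):
        for r in robot.recognise(c,l)[:2]:
            u,v=map(int,r["uv"]); print(c,l,u,v,round(r["confidence"],2),P[v,u].round(3))
E
```

```text
[-3.12011588e+00 -3.50630306e-01  4.21178615e-05] [ 0.13311814 -0.58447966  0.22860365] [[ 0.975  0.222 -0.   ]
 [ 0.222 -0.975  0.002]
 [ 0.    -0.002 -1.   ]]
scene drawer_handle 287 179 0.58 [ 0.605 -0.112  0.004]
scene cabinet 254 213 0.7 [0.787 0.019 0.153]
scene tray_grip 323 238 0.74 [0.666 0.173 0.094]
scene tray_grip 295 103 0.43 [ 0.385 -0.377  0.017]
scene jar 233 154 0.61 [ 0.71  -0.266  0.067]
scene jar 445 311 0.37 [0.517 0.523 0.026]
scene oil 323 233 0.88 [0.66  0.166 0.106]
side cabinet 291 148 0.82 [ 0.746 -0.002  0.124]
side tray_grip 329 168 0.52 [ 0.636 -0.036  0.092]
side tray_grip 307 174 0.4 [0.647 0.04  0.116]
side jar 364 130 0.66 [ 0.683 -0.257  0.07 ]
side jar 330 170 0.43 [ 0.637 -0.042  0.079]
side oil 279 212 0.79 [0.626 0.17  0.088]
```

Run:
```python
import cv2,numpy as np
a=cv2.imread("pics/scene0.png")[70:330,130:480];b=cv2.imread("pics/side0.png")[60:320,170:520]
cv2.imwrite("pics/v1.png",np.vstack([cv2.resize(a,None,fx=1.15,fy=1.15),cv2.resize(b,None,fx=1.15,fy=1.15)]))
P=np.load("scene0.npy");Q=np.load("side0.npy")
X=np.vstack([P.reshape(-1,3),Q.reshape(-1,3)]);X=X[~np.isnan(X[:,0])]
# cabinet top
T=X[(abs(X[:,2]-.12)<.006)&(X[:,0]>.5)&(X[:,0]<1)&(abs(X[:,1])<.3)]
r=cv2.minAreaRect(T[:,:2].astype(np.float32));print(len(T),r,cv2.boxPoints(r))
H=X[(X[:,2]>.085)&(X[:,2]<.108)&(X[:,0]>.5)&(X[:,0]<.68)&(abs(X[:,1])<.13)]
for x in np.arange(.5,.68,.01):
    h=H[(H[:,0]>=x)&(H[:,0]<x+.01)]
    if len(h):print(round(x,2),len(h),h[:,1].min().round(3),h[:,1].max().round(3),h[:,2].max().round(3))
```

```text
7545 ((0.7689409852027893, -0.005130365490913391), (0.2309127300977707, 0.37377670407295227), 7.978250980377197) [[ 0.6286626   0.16392404]
 [ 0.68054175 -0.20623481]
 [ 0.9092194  -0.17418477]
 [ 0.8573402   0.19597408]]
0.58 11 -0.036 -0.008 0.106
0.59 103 -0.108 -0.007 0.106
0.6 132 -0.129 -0.013 0.107
0.61 56 -0.129 0.063 0.105
0.62 148 -0.124 0.072 0.108
0.63 224 -0.126 0.071 0.108
0.64 274 -0.13 0.078 0.108
0.65 151 -0.129 0.129 0.108
0.66 55 -0.128 0.081 0.108
0.67 33 0.075 0.081 0.107
```

View pics/v1.png

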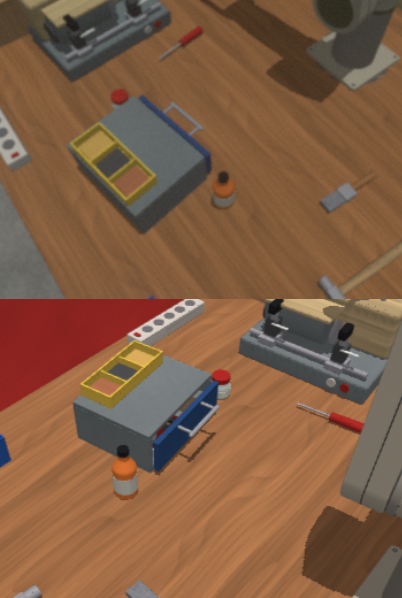

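The picture shows the cabinet mid-bench, its blue front and bar handle toward the robot (scene px ~(287,175)), oil at the +y corner and jar at the -y corner. Next I fit the cabinet pose.

Run:
```python
import cv2,numpy as np
for c in("scene","side"):
    P=np.load(c+"0.npy");img=cv2.imread(f"pics/{c}0.png");hsv=cv2.cvtColor(img,cv2.COLOR_BGR2HSV)
    m=((abs(P[...,2]-.12)<.006)&(P[...,0]>.5)&(P[...,0]<1)&(abs(P[...,1])<.3)).astype(np.uint8)
    n,l,s,_=cv2.connectedComponentsWithStats(m,connectivity=4);k=1+s[1:,4].argmax()
    r=cv2.minAreaRect(P[l==k][:,:2].astype(np.float32));print(c,s[k,4],r,cv2.boxPoints(r).round(3).tolist(),P[l==k][:,2].mean())
    X=P[(hsv[...,0]>105)&(hsv[...,0]<130)&(hsv[...,1]>120)]
    X=X[(X[:,0]>.5)&(X[:,0]<.75)&(abs(X[:,1])<.2)&(X[:,2]>.02)&(X[:,2]<.115)]
    if len(X)>20:
        f=np.polyfit(X[:,1],X[:,0],1);print("blue",len(X),f,X.min(0),X.max(0))
    G=(P[...,2]>.08)&(P[...,2]<.11)&(P[...,0]>.5)&(P[...,0]<.68)&(abs(P[...,1])<.13)&(hsv[...,1]<70)
    X=P[G]
    if len(X)>10:
        f=np.polyfit(X[:,1],X[:,0],1);g=abs(X[:,0]-np.polyval(f,X[:,1]))<.012;X=X[g];f=np.polyfit(X[:,1],X[:,0],1);print("grey",len(X),f,X.min(0),X.max(0),np.median(X,0))
```

```text
scene 3913 ((0.7777305245399475, -0.04865667223930359), (0.2255704253911972, 0.2832452356815338), 8.002108573913574) [[0.6460000276565552, 0.07599999755620956], [0.6859999895095825, -0.20499999821186066], [0.9089999794960022, -0.17299999296665192], [0.8700000047683716, 0.10700000077486038]] 0.12104344779819373
blue 114 [-0.13917449  0.6435904 ] [ 0.63127386 -0.19013862  0.10204755] [0.67233926 0.06740821 0.11131742]
grey 110 [0.18782102 0.63448762] [ 0.60535795 -0.12886257  0.08158908] [0.65799815 0.07701783 0.10979051] [ 0.62967114 -0.0167291   0.10092859]
side 3504 ((0.7727001905441284, -0.04845514893531799), (0.22634577751159668, 0.2856771945953369), 7.937412738800049) [[0.640999972820282, 0.07699999958276749], [0.6800000071525574, -0.20600000023841858], [0.9049999713897705, -0.17399999499320984], [0.8650000095367432, 0.10899999737739563]] 0.12117648254078572
blue 1304 [-0.13917689  0.63342719] [ 0.61940342 -0.19945704  0.02021376] [0.69520857 0.07171574 0.11334443]
grey 151 [0.27717137 0.62970229] [ 0.59586822 -0.12630703  0.08013465] [0.66173777 0.07933317 0.1097376 ] [ 0.62986095 -0.0129493   0.09976827]
```

Emit:
{"fn": "move_arm", "kwargs": {"deltas": [0.572, -0.395, 0.02, 0, 0, -1.49, 0.4, 0.572, -0.395, 0.02, 0, 0, -1.49, 0.4, 0.572, -0.395, 0.02, 0, 0, -1.49, 0.4, 0.572, -0.395, 0.02, 0, 0, -1.49, 0.4, 0.572, -0.395, 0.02, 0, 0, -1.49, 0.4, 0.572, -0.395, 0.02, 0, 0, -1.49, 0.4, 0.572, -0.395, 0.02, 0, 0, -1.49, 0.4, 0.572, -0.395, 0.02, 0, 0, -1.49, 0.4, 0.572, -0.395, 0.02, 0, 0, -1.49, 0.4, 0.572, -0.395, 0.02, 0, 0, -1.49, 0.4, 0.572, -0.395, 0.02, 0, 0, -1.49, 0.4, 0.572, -0.395, 0.02, 0, 0, -1.49, 0.4]}}

```text
t: 2.1
tool_pos: [0.6048, -0.0694, 0.2089]
orientation: [-2.051, -2.378, -0.001]
force: [0.7, -1.2, -0.8]
opening: 0.0368
gripper_force: 0.0
```

Emit:
{"fn": "move_arm", "kwargs": {"deltas": [0, 0, 0, 0, 0, 0, 0.4, 0, 0, 0, 0, 0, 0, 0.4]}}

```text
t: 2.35
tool_pos: [0.6027, -0.0742, 0.2098]
orientation: [2.058, 2.373, -0.001]
force: [-1.3, 0.6, 0.4]
opening: 0.0374
gripper_force: 0.0
```

Run:
```python
from h import *
st=robot.read_state(); print(st["t"],st["tool_pos"],st["opening"],st["force"],Ro.from_rotvec(st["orientation"]).as_matrix().round(3))
pic,P=cloud("wrist"); save("w1.png",pic); np.save("w1.npy",P)
for l in ("drawer_handle","tray_grip"):
    for r in robot.recognise("wrist",l)[:2]:
        u,v=map(int,r["uv"]); print(l,u,v,round(r["confidence"],2),P[v,u].round(3))
hsv=cv2.cvtColor(pic,cv2.COLOR_RGB2HSV)
m=(P[...,2]>.09)&(P[...,2]<.107)&(hsv[...,1]<90)&(P[...,0]<.63)&(abs(P[...,1]+.07)<.09)
X=P[m]; print(m.sum())
if m.sum()>20:
    f=np.polyfit(X[:,1],X[:,0],1);print(f,X.min(0),X.max(0),np.median(X,0))
print(tool([.603,-.072,.088]))
```

```text
2.35 [ 0.60265726 -0.07417342  0.20980719] 0.037391128219286675 [-1.34473383  0.64428682  0.42485151] [[-0.141  0.99  -0.   ]
 [ 0.99   0.141 -0.   ]
 [-0.    -0.    -1.   ]]
drawer_handle 373 144 0.81 [ 0.636 -0.023  0.107]
tray_grip 396 150 0.57 [ 0.672 -0.031  0.036]
2533
[-0.07718786  0.59910302] [ 0.58729612 -0.13532592  0.09572986] [ 0.62997699 -0.00710795  0.10420938] [ 0.60221038 -0.05724463  0.1011327 ]
[0.00221249 0.00049486 0.12203663]
```

View pics/w1.png

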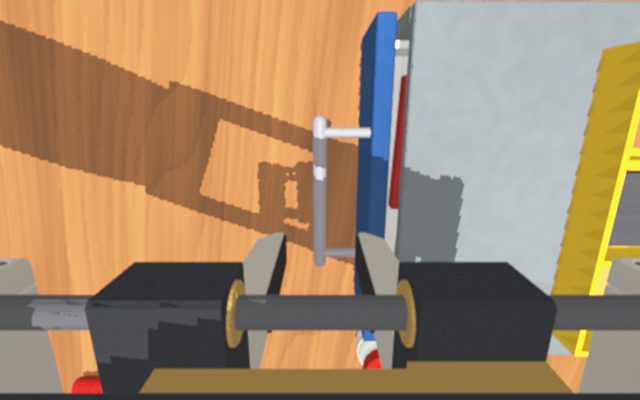

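The bar (px (319,118)–(319,265)) lies midway between the fingers, aligned with them. Going down and gripping.

Emit:
{"fn": "move_arm", "kwargs": {"deltas": [0.002, 0, 0.05, 0, 0, 0, 0.4, 0.002, 0, 0.09, 0, 0, 0, 0.4, 0.002, 0, 0.12, 0, 0, 0, 0.4, 0.002, 0, 0.12, 0, 0, 0, 0.4, 0.002, 0, 0.12, 0, 0, 0, 0.0, 0.002, 0, 0.12, 0, 0, 0, 0.0, 0.002, 0, 0.12, 0, 0, 0, 0.0, 0.002, 0, 0.12, 0, 0, 0, 0.0], "squeeze": 30}}

```text
t: 3.5
tool_pos: [0.6038, -0.0712, 0.0911]
orientation: [2.056, 2.373, 0.001]
force: [-1.8, -0.8, 6.1]
opening: 0.0099
gripper_force: 30.0
```

Emit:
{"fn": "move_arm", "kwargs": {"deltas": [0, -0.01, 0, 0, 0, 0, 0, 0, -0.025, 0, 0, 0, 0, 0, 0, -0.042, 0, 0, 0, 0, 0, 0, -0.06, 0, 0, 0, 0, 0, 0, -0.078, 0, 0, 0, 0, 0, 0, -0.096, 0, 0, 0, 0, 0, 0, -0.112, 0, 0, 0, 0, 0, 0, -0.126, 0, 0, 0, 0, 0, 0, -0.138, 0, 0, 0, 0, 0, 0, -0.145, 0, 0, 0, 0, 0, 0, -0.145, 0, 0, 0, 0, 0, 0, -0.145, 0, 0, 0, 0, 0]}}

```text
t: 5.0
tool_pos: [0.4599, -0.0915, 0.091]
orientation: [2.056, 2.373, 0.002]
force: [-1.1, 2.2, 10.5]
opening: 0.0102
gripper_force: 30.0
```

Emit:
{"fn": "move_arm", "kwargs": {"deltas": [0, -0.003, 0, 0, 0, 0, 0, 0, -0.006, 0, 0, 0, 0, 0, 0, -0.009, 0, 0, 0, 0, 0, 0, -0.009, 0, 0, 0, 0, 0, 0, -0.009, 0, 0, 0, 0, 0]}}

```text
t: 5.62
tool_pos: [0.4556, -0.0922, 0.0912]
orientation: [2.051, 2.368, 0.014]
force: [27.3, 5.6, -11.7]
opening: 0.0103
gripper_force: 30.0
```

Force of 27 N shows the stop is reached (travel 0.150 plus about 0.005 at the start). Release, rise, and move to look over the tray.

Emit:
{"fn": "move_arm", "kwargs": {"deltas": [0, 0.003, 0, 0, 0, 0, 0, 0, 0.003, 0, 0, 0, 0, 0.35, 0, 0.003, 0, 0, 0, 0, 0.35, 0, 0.003, 0, 0, 0, 0, 0.35, 0, 0.003, -0.05, 0, 0, 0, 0.35, 0, 0.003, -0.1, 0, 0, 0, 0.35, 0, 0.003, -0.15, 0, 0, 0, 0.35, 0, 0.003, -0.2, 0, 0, 0, 0.4, 0, 0.003, -0.2, 0, 0, 0, 0.4]}}

```text
t: 6.75
tool_pos: [0.4553, -0.0932, 0.2944]
orientation: [2.052, 2.369, 0.005]
force: [0.0, 0.3, -0.5]
opening: 0.0371
gripper_force: 0.0
```

Emit:
{"fn": "move_arm", "kwargs": {"deltas": [0.0, 0.04, 0, 0, 0, 0.19, 0.4, 0.0, 0.04, 0, 0, 0, 0.37, 0.4, 0.0, 0.04, 0, 0, 0, 0.56, 0.4, 0.0, 0.04, 0, 0, 0, 0.74, 0.4, 0.0, 0.04, 0, 0, 0, 0.93, 0.4, 0.0, 0.04, 0, 0, 0, 1.11, 0.4, 0.0, 0.04, 0, 0, 0, 1.3, 0.4, 0.0, 0.04, 0, 0, 0, 1.48, 0.4, 0.0, 0.04, 0, 0, 0, 1.57, 0.4, 0.0, 0.04, 0, 0, 0, 1.57, 0.4, 0.0, 0.04, 0, 0, 0, 1.57, 0.4]}}

```text
t: 8.12
tool_pos: [0.4927, -0.0867, 0.2888]
orientation: [-3.133, -0.229, 0.002]
force: [0.1, -0.5, -0.3]
opening: 0.0371
gripper_force: 0.0
```

Run:
```python
from h import *
st=robot.read_state(); print(st["t"],st["q"],st["tool_pos"],st["opening"],Ro.from_rotvec(st["orientation"]).as_matrix().round(3))
pic,P=cloud("wrist"); save("w2.png",pic); np.save("w2.npy",P)
for c in("wrist","side"):
  if c=="side": pic,P=cloud(c); save("s2.png",pic); np.save("s2.npy",P)
  for l in ("tray_grip","wheel_center","jaw_a_center","blanks_center","drawer_handle"):
    for r in robot.recognise(c,l)[:2]:
        u,v=map(int,r["uv"]); print(c,l,u,v,round(r["confidence"],2),P[v,u].round(3))
a=cv2.imread("pics/w2.png");b=cv2.imread("pics/s2.png")[60:320,170:570]
cv2.imwrite("pics/v3.png",np.hstack([cv2.resize(a,(480,300)),cv2.resize(b,None,fx=.77,fy=1.154)]))
```

```text
8.125 [-2.76734275e-01 -1.57777814e-01  1.66685246e+00  2.37739009e-08
  1.63379119e+00  1.14817521e+00] [ 0.49273797 -0.08672329  0.28881106] 0.03711311808815646 [[ 0.989  0.145 -0.001]
 [ 0.145 -0.989  0.   ]
 [-0.001 -0.001 -1.   ]]
wrist tray_grip 292 84 0.98 [ 0.583 -0.046  0.103]
wrist wheel_center 265 94 0.94 [ 0.571 -0.01   0.039]
wrist jaw_a_center 315 112 0.56 [ 0.559 -0.071  0.047]
wrist jaw_a_center 349 98 0.29 [ 0.582 -0.11   0.022]
wrist blanks_center 397 78 0.76 [ 0.609 -0.156  0.054]
wrist drawer_handle 348 104 0.68 [ 0.574 -0.109  0.023]
wrist drawer_handle 293 83 0.57 [ 0.584 -0.046  0.101]
side tray_grip 343 186 0.78 [ 0.585 -0.037  0.055]
side wheel_center 342 199 0.68 [ 0.569 -0.014  0.032]
side wheel_center 354 173 0.53 [ 0.617 -0.129  0.021]
side blanks_center 365 163 0.65 [ 0.597 -0.152  0.056]
side drawer_handle 358 170 0.75 [ 0.613 -0.143  0.025]
side drawer_handle 363 161 0.3 [ 0.608 -0.157  0.055]
```

View pics/v3.png

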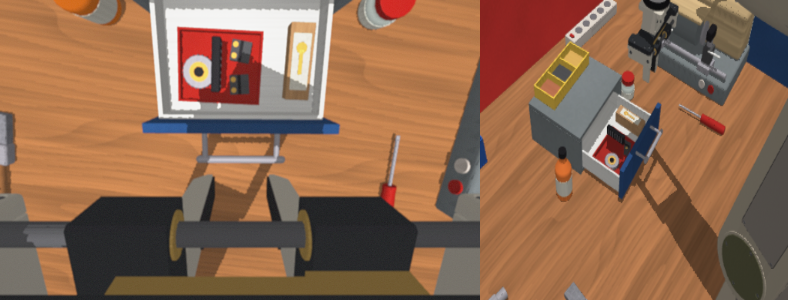

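The wrist view shows the drawer open: tray with grip at about (292,84) full-frame, wheel left, jaws right, blanks box at (397,78). Fitting the grip top.

Run:
```python
from h import *
for f in("w2","s2"):
    P=np.load(f+".npy")
    m=(abs(P[...,2]-.102)<(.008 if f=="w2" else .006))&(np.hypot(P[...,0]-.583,P[...,1]+.046)<.06)
    img=cv2.imread(f"pics/{f}.png"); m&=img.max(2)<110
    X=P[m]; print(f,len(X))
    if len(X)>10:
        r=cv2.minAreaRect(X[:,:2].astype(np.float32)); print(r,cv2.boxPoints(r).round(3).tolist(),X.mean(0),X[:,2].min(),X[:,2].max())
        c,e=np.linalg.eigh(np.cov((X-X.mean(0))[:,:2].T)); print("yaw",np.arctan(e[1,1]/e[0,1]))
print(robot.read_state()["tool_pos"])
```

```text
w2 890
((0.5802432894706726, -0.04148537665605545), (0.06843777745962143, 0.012116026133298874), 5.567858695983887) [[0.5460000038146973, -0.039000000804662704], [0.546999990940094, -0.050999999046325684], [0.6150000095367432, -0.04399999976158142], [0.6140000224113464, -0.03200000151991844]] [ 0.58103679 -0.04182486  0.10233064] 0.0942577720036219 0.10487379431073485
yaw 0.09510310773398742
s2 120
((0.5789631009101868, -0.041173823177814484), (0.07014000415802002, 0.01551404781639576), 6.673068046569824) [[0.5429999828338623, -0.03799999877810478], [0.5450000166893005, -0.05299999937415123], [0.6150000095367432, -0.04500000178813934], [0.6129999756813049, -0.028999999165534973]] [ 0.57845936 -0.03993671  0.10144429] 0.0961070487531033 0.10708401156319944
yaw 0.10738636978748738
[ 0.49312716 -0.08680012  0.28965585]
```

Emit:
{"fn": "move_arm", "kwargs": {"deltas": [0.046, -0.016, 0, 0, 0, 0.046, 0.45, 0.0925, -0.0325, 0, 0, 0, 0.046, 0.45, 0.0925, -0.0325, 0, 0, 0, 0.046, 0.45, 0.0925, -0.0325, 0.06, 0, 0, 0.046, 0.45, 0.0925, -0.0325, 0.12, 0, 0, 0.046, 0.45, 0.0925, -0.0325, 0.15, 0, 0, 0.046, 0.45, 0.0925, -0.0325, 0.15, 0, 0, 0.046, 0.45]}}

```text
t: 9.6
tool_pos: [0.5772, -0.0415, 0.1368]
orientation: [-3.137, -0.153, 0.009]
force: [-0.1, 0.7, 0.5]
opening: 0.0419
gripper_force: 0.0
```

Run:
```python
from h import *
st=robot.read_state(); print(st["t"],st["tool_pos"],st["force"],tool([.580,-.0413,.082]))
pic,P=cloud("wrist"); save("w3.png",pic)
```

```text
9.6 [ 0.57724563 -0.04145967  0.13681103] [-0.14011762  0.70438241  0.52072461] [0.00307382 0.00017963 0.05479398]
```

View pics/w3.png

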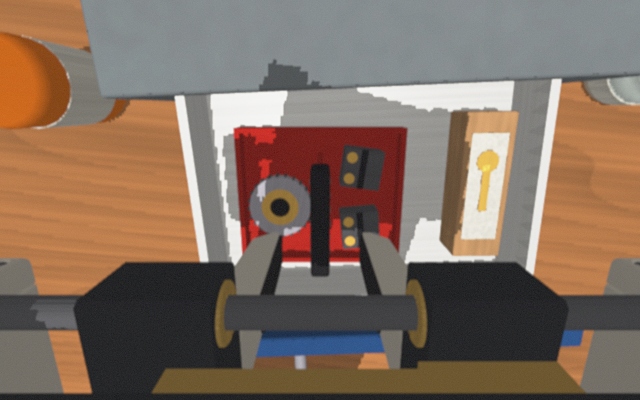

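The grip bar (px (320,165)–(320,275)) stands midway between the fingers and aligned with them. Descend and close.

Emit:
{"fn": "move_arm", "kwargs": {"deltas": [0.003, 0, 0.025, 0, 0, 0, 0.45, 0.003, 0, 0.045, 0, 0, 0, 0.45, 0.003, 0, 0.055, 0, 0, 0, 0.45, 0.003, 0, 0.055, 0, 0, 0, 0.45, 0.003, 0, 0.055, 0, 0, 0, 0.25, 0.003, 0, 0.055, 0, 0, 0, 0.15, 0.003, 0, 0.055, 0, 0, 0, 0.0, 0.003, 0, 0.055, 0, 0, 0, 0.0, 0.003, 0, 0.055, 0, 0, 0, 0.0, 0.003, 0, 0.055, 0, 0, 0, 0.0], "squeeze": 55}}

```text
t: 10.9
tool_pos: [0.5832, -0.0409, 0.0851]
orientation: [-3.138, -0.154, -0.001]
force: [-0.9, 2.2, 3.9]
opening: 0.0116
gripper_force: 55.0
```

Emit:
{"fn": "move_arm", "kwargs": {"deltas": [0, 0, -0.002, 0, 0, 0, 0, 0, 0, -0.006, 0, 0, 0, 0, 0, 0, -0.01, 0, 0, 0, 0, 0, 0, -0.012, 0, 0, 0, 0, 0, 0, -0.012, 0, 0, 0, 0]}}

```text
t: 11.52
tool_pos: [0.5831, -0.0411, 0.0969]
orientation: [3.138, 0.154, 0.001]
force: [-0.0, -0.4, -4.8]
opening: 0.0116
gripper_force: 55.0
```

Run:
```python
from h import *
st=robot.read_state(); print({k:np.round(st[k],3) for k in("t","tool_pos","force","wrist_torque","opening","gripper_force")})
pic,P=cloud("side"); save("s4.png",pic); np.save("s4.npy",P)
cv2.imwrite("pics/v4.png",cv2.resize(pic[130:260,270:440,::-1],None,fx=4,fy=4))
```

```text
{'t': np.float64(11.525), 'tool_pos': array([ 0.583, -0.041,  0.097]), 'force': array([-2.000e-03, -3.710e-01, -4.767e+00]), 'wrist_torque': array([ 0.043, -0.046,  0.023]), 'opening': np.float64(0.012), 'gripper_force': np.float64(54.998)}
```

View pics/v4.png

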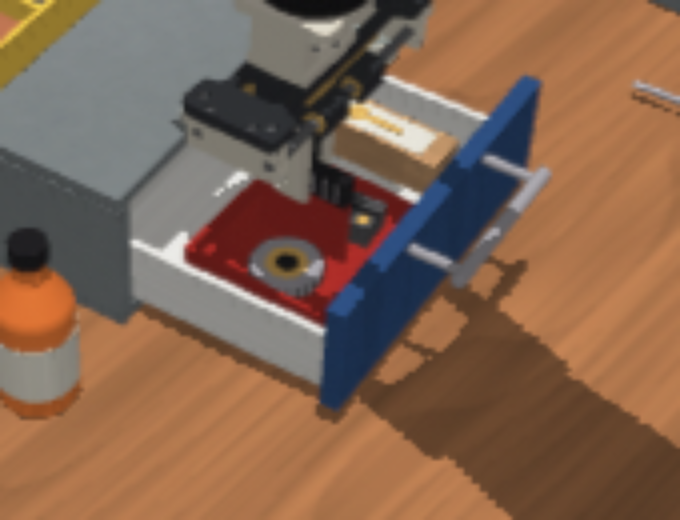

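The tray hangs free in the fingers (4.8 N down), level, with wheel and jaws in it. Raise 0.172 m straight up.

Emit:
{"fn": "move_arm", "kwargs": {"deltas": [0, 0, -0.006, 0, 0, 0, 0, 0, 0, -0.018, 0, 0, 0, 0, 0, 0, -0.034, 0, 0, 0, 0, 0, 0, -0.052, 0, 0, 0, 0, 0, 0, -0.07, 0, 0, 0, 0, 0, 0, -0.09, 0, 0, 0, 0, 0, 0, -0.11, 0, 0, 0, 0, 0, 0, -0.13, 0, 0, 0, 0, 0, 0, -0.148, 0, 0, 0, 0, 0, 0, -0.162, 0, 0, 0, 0, 0, 0, -0.17, 0, 0, 0, 0, 0, 0, -0.172, 0, 0, 0, 0]}}

```text
t: 13.08
tool_pos: [0.5831, -0.0411, 0.269]
orientation: [3.138, 0.154, 0.0]
force: [0.5, -0.4, -5.3]
opening: 0.0119
gripper_force: 55.0
```

Emit:
{"fn": "move_arm", "kwargs": {"deltas": [0, 0, 0, 0, 0, 0, 0, 0, 0, 0, 0, 0, 0, 0, 0, 0, 0, 0, 0, 0, 0, 0, 0, 0, 0, 0, 0, 0, 0, 0, 0, 0, 0, 0, 0, 0, 0, 0, 0, 0, 0, 0]}}

```text
t: 13.82
tool_pos: [0.583, -0.0411, 0.2686]
orientation: [3.138, 0.154, 0.0]
force: [0.4, -0.2, -5.8]
opening: 0.0116
gripper_force: 55.0
```

Run:
```python
from h import *
st=robot.read_state(); print({k:np.round(st[k],3) for k in("t","tool_pos","force","wrist_torque","opening","gripper_force")})
pic,P=cloud("side"); hsv=cv2.cvtColor(pic,cv2.COLOR_RGB2HSV)
cv2.imwrite("pics/v5.png",cv2.resize(pic[90:260,260:440,::-1],None,fx=3.3,fy=3.3))
m=((hsv[...,0]<8)|(hsv[...,0]>172))&(hsv[...,1]>150)&(P[...,2]>.18)&(P[...,2]<.24)&(np.hypot(P[...,0]-.583,P[...,1]+.041)<.09)
X=P[m]; A=X[X[:,2]<np.percentile(X[:,2],60)]
c=np.linalg.lstsq(np.c_[A[:,:2],np.ones(len(A))],A[:,2],rcond=None)[0]; print(len(X),"tilt",c,X.min(0),X.max(0))
for l in("wheel_center","jaw_a_center","blanks_center"):
    for r in robot.recognise("side",l)[:2]:
        u,v=map(int,r["uv"]); print(l,u,v,round(r["confidence"],2),P[v,u].round(3))
```

```text
{'t': np.float64(13.825), 'tool_pos': array([ 0.583, -0.041,  0.269]), 'force': array([ 0.445, -0.207, -5.764]), 'wrist_torque': array([0.024, 0.018, 0.004]), 'opening': np.float64(0.012), 'gripper_force': np.float64(54.998)}
1049 tilt [-0.00730887  0.00405169  0.21769569] [ 0.51752976 -0.11289556  0.20579066] [0.63437428 0.02942158 0.23988744]
wheel_center 343 148 0.77 [ 0.566 -0.004  0.222]
jaw_a_center 362 135 0.54 [ 0.557 -0.067  0.23 ]
blanks_center 370 162 0.88 [ 0.588 -0.164  0.058]
```

View pics/v5.png

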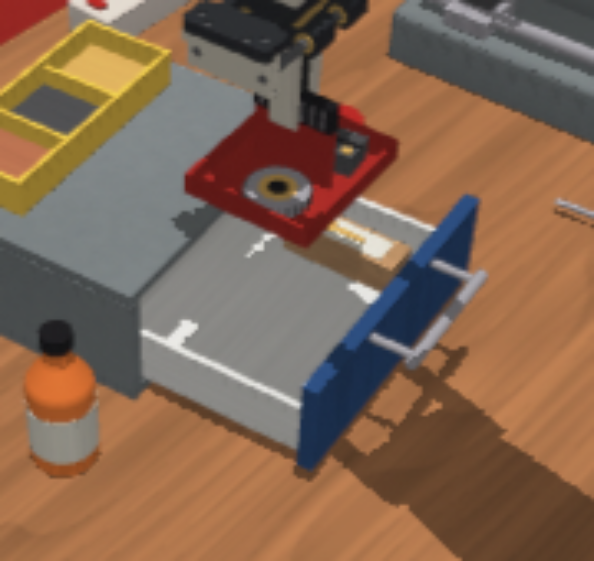

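The tray is level (tilt under 0.01) and still. Its floor top is at about 0.21–0.22 m, with the wheel and jaw inside, and the drawer is out with the blanks in it. Handing in.

```bash
python3 -c "
from plant import robot
print(robot.close_job())"
```

```text
the job is handed in; nothing more can be done
None
```

I pulled the drawer out to its stop and handed the job in with the tray held level and still, its underside about 10 cm above the drawer front and the blanks still in the drawer; the last picture showed the wheel and one jaw in the tray, while jaw b was hidden behind the gripper and not seen after the lift.

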